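# Slide the pot back onto its ring and wake the ring's touchless key

### The job

The pot with the two loop handles has been left too far forward on the induction hob: without gripping or lifting it, push it with the fingers until it stands centred on the ring behind it. Then switch that ring on: point at the round touchless key printed on the glass in front of that ring, holding the fingertips two or three centimetres above the middle of the key, without touching, for two full seconds. Keep the robot off the hob itself all the while, the pot flat on it, and leave the kettle, the mug and the pepper mill undisturbed.

Things in the scene. Friction and masses are not known exactly. Their poses are not given: they have to be found in the camera images.
- hob: fixed induction hob, black glass on a steel case, 360 (x) by 560 (y) by 45 mm high, turned a little; origin: centre of its underside; glass at z = 45 mm; its -x edge, with the keys, faces the robot, +y is the robot's left. In front of each ring three printed marks stand in a row along y, 55 mm apart: bar (left), circle 26 mm across (middle, the round key), plus (right).
- ring_left (a point): centre of the left ring, on the glass: a printed circle 160 mm across with a small cross at its centre; at x = +50, y = +140 mm in the hob's frame
- ring_right (a point): centre of the right ring, on the glass, the same size; at x = +50, y = -140 mm in the hob's frame
- key_left (a point): centre of the left ring's round key, flat on the glass; at x = -140, y = +140 mm in the hob's frame, 190 mm in front of its ring's centre
- key_right (a point): centre of the right ring's round key, flat on the glass; at x = -140, y = -140 mm in the hob's frame, 190 mm in front of its ring's centre
- pot: loose steel pot, 140 mm across, 85 mm high, wall 4, about 0.7 kg, slides with a few N. Origin: centre of its underside, z up. Loop handles at its +y and -y sides (roughly along the hob's y), 52 mm long, out to 96 mm from the axis, 64 to 74 mm up. It starts on the glass in front of the left or the right ring, 60 to 95 mm short of the ring's centre and up to 25 mm sideways.
- kettle: loose steel kettle standing in front of the other ring in the same way; leave it alone. Body 144 mm across at its widest and 106 mm high, black arched handle over it to 184 mm, spout reaching 108 mm from the axis to its own +y. Origin at the centre of its underside.
- mug: white ceramic mug standing on the worktop to one side of the hob, 80 mm across, 95 mm high, handle to its own +y; leave it alone. Origin at the centre of its underside.
- mill: turned wooden pepper mill standing on the worktop on the other side of the hob, 58 mm across, 157 mm high; leave it alone. Origin at the centre of its underside.
Things that resemble listed ones, but are neither listed nor needed, are in the scene too. What is shaped like the pot but blue or brown is not meant.

How it is judged:
On the way, in this order (a step that is already met when the one before it is completed fails the run):
1. the pot stands centred on the ring behind it, within 20 mm, at rest (((horizontal distance between pot and ring_left below 0.02 m and distance of pot from where it was at the start of the episode below 0.16 m) or (horizontal distance between pot and ring_right below 0.02 m and distance of pot from where it was at the start of the episode below 0.16 m)) and linear speed of pot below 0.01 m/s), for 0.3 s.
2. with the pot on its ring, the tool point (TCP) dwells over that ring's round key for 1.5 s: within 20 mm of the key's centre horizontally and less than 70 mm above the glass ((((horizontal distance between pot and ring_left below 0.02 m and distance of pot from where it was at the start of the episode below 0.16 m) and horizontal distance between the grasp point and key_left below 0.02 m and z of the grasp point in the frame of hob between 0.045 and 0.115 m) or ((horizontal distance between pot and ring_right below 0.02 m and distance of pot from where it was at the start of the episode below 0.16 m) and horizontal distance between the grasp point and key_right below 0.02 m and z of the grasp point in the frame of hob between 0.045 and 0.115 m))), for 1.5 s.
At the end, for the whole second after the job is handed in: The pot stands flat and still on the hob, its axis within 20 mm of the centre of the ring that it started in front of (pushed less than 160 mm); the kettle, mug and pepper mill stand within 10 mm of where they started (all of step 1 and angle between pot's own z axis and vertical below 0.05 rad and z of pot in the frame of hob below 0.05 m and distance of each of kettle, mug, mill from where it was at the start of the episode below 0.01 m); the robot touches nothing.
It fails at once if the robot presses on the hob with more than 2 N (contact force between any of the fingers, the arm and hob above 2 N).
It fails at once if the pot is lifted more than 8 mm off the glass (z of pot in the frame of hob above 0.053 m).
It fails at once if the pot is tipped more than 0.2 rad (angle between pot's own z axis and vertical above 0.2 rad).
It fails at once if the kettle, mug or mill is shifted more than 10 mm (distance of any of kettle, mug, mill from where it was at the start of the episode above 0.01 m).
It also fails if it takes over 48 s, if anything falls off the work surface, if the arm or the gripper's body presses on something with over 40 N, if the wrist force passes 120 N, or if a joint passes its speed limit or range.

### The arm

A 6-joint arm with a two-finger parallel gripper is mounted at the origin on the work surface. World frame = base frame: x ahead of the robot, y to its left, z up, the work surface at z = 0. Lengths are in m, angles in rad, forces in N, time in s.
With the tool pointing down it reaches from about 0.25 to 0.725 m from the base axis. Payload 4 kg.
Tool frame: the origin (TCP) lies between the finger pads, 19 mm behind the fingertips; this is the grasp point; z points along the fingers, y is the line along which they close (so a half turn about z gives the same grasp; the last joint's range is limited). The gripper opens to 85 mm and grips with 20 to 120 N. Pads are 22 mm wide; open, the fingers measure 114 mm over their backs; the gripper's body (76 mm by 85 mm) begins 54 mm behind the grasp point. The pads swing forward as they close: fully open they stand 13 mm farther back than shut.
Start: joints at [-1.101, 0.241, 0.005, 1.335, 0, 1.571], TCP at [0.226, -0.446, 0.25] pointing down, gripper open.
Joint ranges: [-2.72, 2.72], [-1.05, 1.87], [-1.09, 1.28], [-1.99, 2.15], [-1.42, 1.44], [-3.14, 3.14]. Speed limits (rad/s): [2.79, 2.79, 3.14, 3.14, 3.14, 3.14].

### API

Orientations are given as a unit quaternion [x, y, z, w].
In Python, from workcell import bot gives the robot as it stands.
- The arm moves only by the shell command python3 -m inch 'ROWS'. ROWS is JSON, one flat list of numbers, 7 for each row, row after row: the shift along the world's x, y, z in mm, then the turn, a rotation vector about the world's x, y, z in rad, then the opening in per cent of the stroke, from 0 (shut) to 100 (fully open). A call has 1 to 8 rows; each row is the pose to reach, as a shift and turn from the pose commanded when the call began; what a row does not reach only later rows make up. A row lasts 1/12 s, in which the tool goes at most 41.7 mm and 7.16 degrees, less where a joint would pass 70% of its speed; a pose out of reach is approached as far as the arm can. A call with a gripper value outside its range is refused whole. The fingers move at their own pace and stop on an object; the grip force is fixed at half the most. Time passes only in rows, so rows that repeat a pose let the fingers close. It gives the time, the measured TCP pose, the force, the opening and the grip force at its end, in the units of the state.
- bot.get_obs(): the state, without advancing time (a new reading comes with each control period).
- bot.camera(name): name is "scene" or "top"; returns the picture (384x512x3 uint8, blue, green, red); there is no depth.
- bot.camera_info(name): a dict with "intrinsics" (3x3 intrinsics, pixels), "camera_from_world" (4x4, takes a point from world to camera coordinates). Camera axes: x right, y down, z forward; pixel columns grow to the right and rows downward; lengths in m; the calibration is good to about 2 mm. A picture is of the moment at which its call begins. camera_info takes no time and is no camera call.
- bot.job_done(): hands the job in; it is judged then, once.
Trained networks look in the newest picture that a camera, given by its name, has taken for a name from the list of things; names that differ only in an ending like _2 or _b are one class to them, and where a whole thing is asked for, a point or a joint stands for the part that bears it (a point fixed in the world has none). Each returns a list of dicts, best first, with "confidence" (0 to 1); they miss things now and then, are a little off and sometimes report something else, mostly with a low value. They report only what shows in the picture. A call takes as long as a camera call. They do not tell look-alikes from the thing itself.
- bot.silhouettes(camera, target): "mask" (384x512 bool, what is visible of it) and "uv" ([column, row] in pixels, amid what is visible of it).
- bot.spot_point(camera, target): "uv" ([column, row] in pixels: a listed point, or the origin of a listed thing).
The state is a dict: "clock": time; "joint_pos": joint angles; "joint_vel": joint speeds; "tau": joint torques, N m; "eef_pos": TCP position; "tool_rot": TCP orientation; "ft_force": force on the tool from outside, world axes, zero at the start; "ft_torque": the same for the moment, N m; "grip_width": finger opening in m; "grasp_force": force on a finger pad.
Only numpy, scipy, OpenCV 4.12 (cv2) and the standard library are available. Lean on these libraries where they do the work, as an engineer would, in place of code of your own. Each camera call takes 0.05 s, during which the arm holds its last target. There are 200 camera calls.

## Working session

There is one attempt and no reset: what is moved stays moved. The work goes in short steps, Python scripts to look and compute and a shell command to move; the robot and the scene stay as the last step left them, time stands still between calls to the robot, and variables do not carry over. Pictures are saved under pics/ and viewed, at most 10 in all, crops included, and the job is handed in when it is done.

```bash
mkdir -p pics; cat > h.py <<'E'
import numpy as np,cv2
from workcell import bot
def ray(cam,uv,z):
    i=bot.camera_info(cam);K=np.array(i["intrinsics"]);T=np.array(i["camera_from_world"])
    R,t=T[:3,:3],T[:3,3];c=-R.T@t;d=R.T@np.linalg.solve(K,[uv[0],uv[1],1]);return c+d*(z-c[2])/d[2]
def px(cam,p):
    i=bot.camera_info(cam);K=np.array(i["intrinsics"]);T=np.array(i["camera_from_world"])
    q=K@(T[:3,:3]@np.array(p)+T[:3,3]);return q[:2]/q[2]
E
python3 - <<'E'
from h import *
a=bot.camera("top");b=bot.camera("scene")
cv2.imwrite("pics/t0.png",a);cv2.imwrite("pics/s0.png",b)
for cam in("top","scene"):
    T=np.array(bot.camera_info(cam)["camera_from_world"]);print(cam,(-T[:3,:3].T@T[:3,3]).round(3))
    for n,z in dict(pot=.045,kettle=.045,mug=0,mill=0,hob=0,ring_left=.045,ring_right=.045,key_left=.045,key_right=.045).items():
        for d in bot.spot_point(cam,n)[:4]: print(cam,n,round(d["confidence"],2),np.round(d["uv"]),ray(cam,d["uv"],z).round(3)[:2])
print(bot.get_obs())
E
```

```text
top [ 0.413 -0.011  1.614]
top pot 0.95 [138. 131.] [0.746 0.383]
top pot 0.76 [212. 170.] [0.594 0.104]
top pot 0.73 [180. 245.] [0.32  0.227]
top kettle 0.85 [285. 170.] [ 0.595 -0.169]
top mug 0.67 [117. 175.] [0.586 0.473]
top mill 0.7 [371. 189.] [ 0.522 -0.5  ]
top mill 0.57 [248. 165.] [ 0.62  -0.028]
top hob 0.95 [245. 164.] [ 0.625 -0.02 ]
top hob 0.15 [285. 154.] [ 0.662 -0.175]
top ring_left 0.97 [211. 150.] [0.671 0.109]
top ring_right 0.58 [284. 152.] [ 0.66  -0.164]
top key_left 0.94 [206. 199.] [0.489 0.129]
top key_right 0.57 [368. 190.] [ 0.516 -0.476]
top key_right 0.56 [282. 204.] [ 0.467 -0.156]
scene [ 1.383 -0.522  0.853]
scene pot 0.91 [301. 199.] [0.593 0.11 ]
scene pot 0.71 [283. 156.] [0.368 0.198]
scene pot 0.56 [401. 206.] [0.784 0.335]
scene kettle 0.98 [222. 235.] [ 0.601 -0.166]
scene mug 0.63 [387. 169.] [0.58  0.493]
scene mill 0.92 [ 98. 279.] [ 0.525 -0.497]
scene hob 0.85 [267. 233.] [ 0.623 -0.035]
scene hob 0.38 [303. 201.] [0.561 0.142]
scene ring_left 0.62 [318. 212.] [0.67  0.112]
scene ring_right 0.92 [233. 246.] [ 0.654 -0.161]
scene key_left 0.74 [288. 181.] [0.495 0.129]
scene key_right 0.78 [204. 209.] [ 0.47  -0.158]
{'clock': 1.0, 'joint_pos': array([-1.10101779e+00,  2.40589544e-01,  5.00479779e-03,  1.33517903e+00,
        4.11436737e-06,  1.57079779e+00]), 'joint_vel': array([-0.00057046, -0.00134022, -0.00059803,  0.00012749,  0.00169573,
        0.00194148]), 'tau': array([ 5.54920898e-04, -3.72216582e+01,  2.52696687e+01,  1.19116667e-03,
        8.94021377e-05,  2.31014887e-07]), 'eef_pos': array([ 0.22634989, -0.44584249,  0.25001353]), 'tool_rot': array([9.72540288e-01, 2.32734585e-01, 5.78847084e-06, 1.53493028e-05]), 'ft_force': array([0.18377023, 0.29359667, 0.30018275]), 'ft_torque': array([ 0.00695696, -0.0159099 , -0.02781769]), 'grasp_force': 0.0, 'grip_width': 0.08525412997598981}
```

View pics/t0.png

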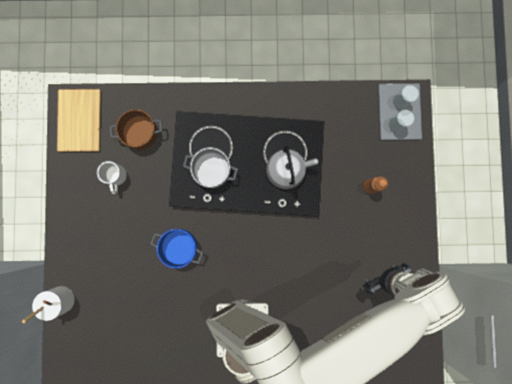

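View pics/s0.png

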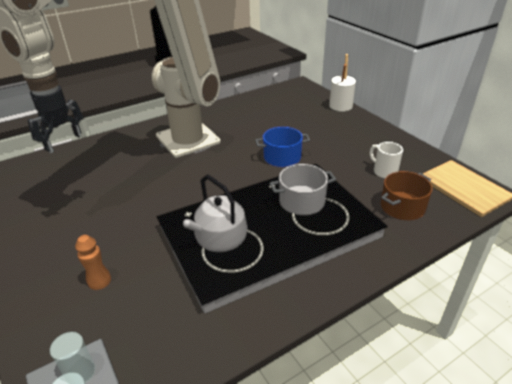

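The steel pot is at top px (212,170), in front of the left ring. Look-alikes are the blue pot (180,245) and the brown pot (138,131), both off the hob. The kettle is at (285,170), spout pointing right. Next I'll refine the hob and pot poses and check them on a close crop.

```bash
cat >> h.py <<'E'
from scipy.optimize import minimize
th=np.linspace(0,2*np.pi,180)[:,None]
def circ(c,r): return np.c_[c[0]+r*np.cos(th),c[1]+r*np.sin(th)]
def pix(cam,P):
    i=bot.camera_info(cam);K=np.array(i["intrinsics"]);T=np.array(i["camera_from_world"])
    q=(K@(T[:3,:3]@P.T+T[:3,3:])).T;return q[:,:2]/q[:,2:]
def hobpts(p,L):
    c,s=np.cos(p[2]),np.sin(p[2]);L=np.asarray(L,float).reshape(-1,2)
    return np.c_[L@np.array([[c,s],[-s,c]])+p[:2],np.full(len(L),.045)]
E
cat > fit.py <<'E'
from h import *
import sys
img=bot.camera("top");g=cv2.GaussianBlur(cv2.cvtColor(img,cv2.COLOR_BGR2GRAY).astype(np.float32),(0,0),1)
def samp(P): q=pix("top",P).astype(np.float32);return cv2.remap(g,q[None,:,0],q[None,:,1],cv2.INTER_LINEAR)[0]
arc=lambda y:[p for p in circ((.05,y),.0785) if p[0]>.065]
keys=np.r_[circ((-.14,.14),.0115),circ((-.14,-.14),.0115)]
L=np.r_[arc(.14),arc(-.14),keys]
f=lambda p:-np.minimum(samp(hobpts(p,L)),160).mean()
best=min(((f((x,y,a)),(x,y,a)) for x in np.arange(.6,.645,.004) for y in np.arange(-.05,.0,.004) for a in np.arange(-.1,.05,.01)))
r=minimize(f,best[1],method="Nelder-Mead",options=dict(initial_simplex=np.array(best[1])+np.r_[np.zeros((1,3)),np.diag([.003,.003,.008])]))
p=r.x;print("hob",p.round(4),r.fun)
ring=hobpts(p,[.05,.14])[0];key=hobpts(p,[-.14,.14])[0];print("ringL",ring.round(4),"keyL",key.round(4),"keyR",hobpts(p,[-.14,-.14])[0].round(4))
# pot rim: outer edge and inner edge gradient
mag=lambda P:samp(P)
def fp(c):
    R=lambda r:np.c_[circ(c,r),np.full(180,.13)]
    return -(np.minimum(samp(R(.068)),200)-samp(R(.075))).mean()
m=bot.silhouettes("top","pot");c0=None
for n in bot.spot_point("top","pot"):
    w=ray("top",n["uv"],.045)[:2]
    if abs(w[0]-.62)<.1 and abs(w[1]-.11)<.1:c0=w
b=min((fp((x,y)),x,y) for x in np.arange(.56,.70,.001) for y in np.arange(.07,.15,.001))
print("spot",c0,"rim",b); c=b[1:]
o=cv2.resize(img,None,fx=4,fy=4,interpolation=cv2.INTER_CUBIC)
def dr(P,col):
    for q in pix("top",P)*4+2: cv2.circle(o,tuple(int(v) for v in q),1,col,-1)
dr(hobpts(p,L),(0,0,255));dr(np.c_[circ(c,.07),np.full(180,.13)],(0,255,0))
dr(hobpts(p,[[x,y] for x in(-.18,.18) for y in np.linspace(-.28,.28,200)]),(255,255,0))
cv2.imwrite(sys.argv[1],o[420:900,620:1340])
E
python3 fit.py pics/c1.png
```

```text
hob [ 0.6216 -0.0253 -0.0783] -137.5452880859375
ringL [0.6824 0.1104 0.045 ] keyL [0.493  0.1252 0.045 ] keyR [ 0.4711 -0.1539  0.045 ]Traceback (most recent call last):
  File "fit.py", line 22, in <module>
    b=min((fp((x,y)),x,y) for x in np.arange(.56,.70,.001) for y in np.arange(.07,.15,.001))
  File "fit.py", line 22, in <genexpr>
    b=min((fp((x,y)),x,y) for x in np.arange(.56,.70,.001) for y in np.arange(.07,.15,.001))
           ~~^^^^^^^
  File "fit.py", line 17, in fp
    return -(np.minimum(samp(R(.068)),200)-samp(R(.075))).mean()
                        ~~~~^^^^^^^^^
  File "fit.py", line 4, in samp
    def samp(P): q=pix("top",P).astype(np.float32);return cv2.remap(g,q[None,:,0],q[None,:,1],cv2.INTER_LINEAR)[0]
                   ~~~^^^^^^^^^
  File "h.py", line 13, in pix
    i=bot.camera_info(cam);K=np.array(i["intrinsics"]);T=np.array(i["camera_from_world"])
ValueError: time passes only in moves, steps and waits
```

```bash
cat >> h.py <<'E'
import functools
@functools.lru_cache(None)
def KT(cam): i=bot.camera_info(cam);return np.array(i["intrinsics"]),np.array(i["camera_from_world"])
def pix(cam,P):
    K,T=KT(cam);q=(K@(T[:3,:3]@P.T+T[:3,3:])).T;return q[:,:2]/q[:,2:]
E
python3 fit.py pics/c1.png
```

```text
hob [ 0.6216 -0.0253 -0.0782] -137.47854614257812
ringL [0.6824 0.1104 0.045 ] keyL [0.493  0.1252 0.045 ] keyR [ 0.4711 -0.1539  0.045 ]
spot [0.5995816  0.10836721] rim (np.float32(-67.37449), np.float64(0.5990000000000001), np.float64(0.10800000000000004))
```

View pics/c1.png

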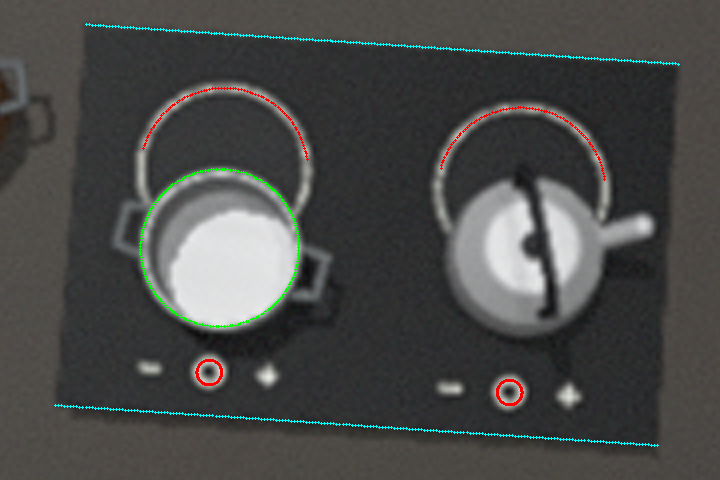

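The overlay fits: the steel pot is at about (0.597, 0.108), the left ring at (0.682, 0.110) and the left key at (0.493, 0.125). I'll cradle the pot's front between two partly closed fingers and push along +x.

```bash
python3 -m inch '[18,37,0,0,0,0.12,70, 36,74,0,0,0,0.24,70, 54,111,0,0,0,0.36,70, 72,148,0,0,0,0.48,70, 90,185,0,0,0,0.6,70, 108,222,0,0,0,0.72,70, 126,259,0,0,0,0.84,70, 144,296,0,0,0,0.96,70]'; python3 -c "
from h import *
print(bot.get_obs()['joint_pos'])"
```

```text
clock: 1.97
eef_pos: [0.3708, -0.148, 0.2504]
tool_rot: [0.753, 0.658, 0.0, 0.0]
ft_force: [1.0, -0.1, 0.1]
grip_width: 0.0597
grasp_force: 0.0
[-3.79797811e-01  3.96492556e-02 -2.31334253e-01  1.29869442e+00
 -7.97900409e-06  1.32650064e+00]
```

```bash
python3 -m inch '[10,33,0,0,0,0.12,70, 20,66,0,0,0,0.24,70, 30,99,0,0,0,0.36,70, 40,132,0,0,0,0.48,70, 52,165,0,0,0,0.6,70, 65,198,0,0,0,0.72,70, 80,230,0,0,0,0.84,70, 99,257,0,0,0,0.96,70]'; python3 -m inch '[0,0,-15,0,0,0.12,70, 0,0,-35,0,0,0.24,70, 0,0,-65,0,0,0.36,70, 0,0,-95,0,0,0.48,70, 0,0,-120,0,0,0.6,70, 0,0,-140,0,0,0.72,70, 0,0,-152,0,0,0.76,70, 0,0,-158,0,0,0.76,70]'
```

```text
clock: 2.63
eef_pos: [0.4692, 0.1095, 0.2503]
tool_rot: [0.364, 0.932, 0.0, 0.0]
ft_force: [0.4, -0.1, 0.8]
grip_width: 0.0604
grasp_force: 0.0
clock: 3.3
eef_pos: [0.4679, 0.1069, 0.0899]
tool_rot: [-0.004, 1.0, -0.0, -0.002]
ft_force: [-0.0, -0.6, 0.9]
grip_width: 0.0601
grasp_force: 0.0
```

```bash
python3 -m inch '[12,1,0,0,0,0,70, 24,1,0,0,0,0,70, 33,1,0,0,0,0,70, 40,1,0,0,0,0,70, 44,1,0,0,0,0,70, 48,1,0,0,0,0,70, 52,1,0,0,0,0,70, 55,1,0,0,0,0,70]'; python3 -m inch '[3,0,0,0,0,0,70, 6,0,0,0,0,0,70, 9,0,0,0,0,0,70, 12,0,0,0,0,0,70, 15,0,0,0,0,0,70, 18,0,0,0,0,0,70, 21,0,0,0,0,0,70, 24,0,0,0,0,0,70]'; python3 fit.py pics/c2.png
```

```text
clock: 3.97
eef_pos: [0.5227, 0.1077, 0.0918]
tool_rot: [-0.004, 1.0, -0.0, -0.002]
ft_force: [-7.0, -2.0, 4.2]
grip_width: 0.0596
grasp_force: 0.0
clock: 4.63
eef_pos: [0.5453, 0.108, 0.0915]
tool_rot: [-0.004, 1.0, -0.0, -0.003]
ft_force: [-7.1, -0.4, 3.8]
grip_width: 0.0599
grasp_force: 0.0
hob [ 0.6215 -0.0252 -0.0777] -142.26097106933594
ringL [0.6822 0.1105 0.045 ] keyL [0.4928 0.1252 0.045 ] keyR [ 0.4711 -0.1539  0.045 ]
spot [0.62286105 0.10224219] rim (np.float32(-32.1694), np.float64(0.6230000000000001), np.float64(0.11000000000000004))
```

View pics/c2.png

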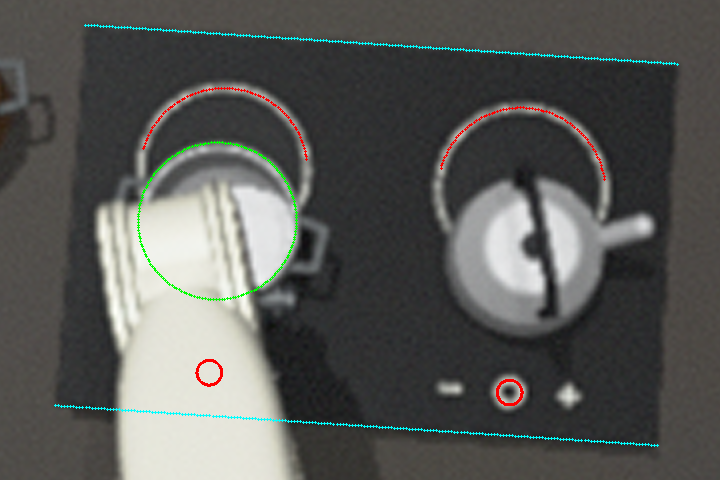

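```bash
python3 -m inch '[4,0,0,0,0,0,70, 8,1,0,0,0,0,70, 12,1,0,0,0,0,70, 16,1,0,0,0,0,70, 20,2,0,0,0,0,70, 24,2,0,0,0,0,70, 28,2,0,0,0,0,70, 32,2,0,0,0,0,70]'; python3 -m inch '[3,0,0,0,0,0,70, 6,0,0,0,0,0,70, 9,0,0,0,0,0,70, 12,0,0,0,0,0,70, 15,0,0,0,0,0,70, 18,0,0,0,0,0,70, 21,0,0,0,0,0,70, 23,0,0,0,0,0,70]'; python3 -m inch '[-8,0,0,0,0,0,70, -25,0,0,0,0,0,70, -45,0,0,0,0,0,70, -70,0,0,0,0,0,70, -95,0,0,0,0,0,70, -120,0,10,0,0,0,70, -145,0,40,0,0,0,70, -170,0,80,0,0,0,70]'; python3 fit.py pics/c3.png
```

```text
clock: 5.45
eef_pos: [0.5779, 0.11, 0.0914]
tool_rot: [-0.004, 1.0, -0.0, -0.003]
ft_force: [-5.9, -0.0, 1.6]
grip_width: 0.0603
grasp_force: 0.0
clock: 6.12
eef_pos: [0.6012, 0.1102, 0.0914]
tool_rot: [-0.004, 1.0, -0.0, -0.002]
ft_force: [-6.0, 1.6, 2.0]
grip_width: 0.0598
grasp_force: 0.0
clock: 6.78
eef_pos: [0.4324, 0.1095, 0.1659]
tool_rot: [-0.004, 1.0, -0.001, -0.003]
ft_force: [1.0, -0.5, 0.5]
grip_width: 0.0598
grasp_force: 0.0
hob [ 0.6216 -0.0239 -0.077 ] -141.79541015625
ringL [0.6822 0.1118 0.045 ] keyL [0.4928 0.1265 0.045 ] keyR [ 0.4712 -0.1527  0.045 ]
spot [0.67621318 0.10829013] rim (np.float32(-58.288887), np.float64(0.6790000000000002), np.float64(0.11200000000000004))
```

View pics/c3.png

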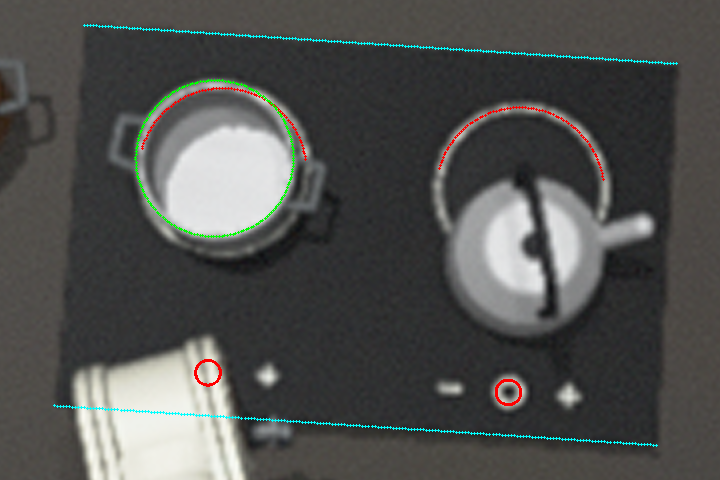

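The pot is at about (0.678, 0.110), within about 5 mm of the ring centre. Next I'll shut the fingers and dwell over the key.

```bash
python3 -m inch '[15,4,0,0,0,0,0, 30,8,0,0,0,0,0, 45,12,-10,0,0,0,0, 61,16,-25,0,0,0,0, 61,16,-40,0,0,0,0, 61,16,-55,0,0,0,0, 61,16,-66,0,0,0,0, 61,16,-76,0,0,0,0]'; python3 -m inch '[0,0,0,0,0,0,0, 0,0,0,0,0,0,0, 0,0,0,0,0,0,0]'
```

```text
clock: 7.6
eef_pos: [0.4968, 0.1259, 0.089]
tool_rot: [-0.004, 1.0, -0.0, -0.001]
ft_force: [-0.0, 0.2, 0.8]
grip_width: -0.0003
grasp_force: 0.0
clock: 7.85
eef_pos: [0.4977, 0.1262, 0.0916]
tool_rot: [-0.004, 1.0, 0.0, 0.0]
ft_force: [-0.1, 0.4, 0.6]
grip_width: 0.0002
grasp_force: 0.0
```

Shift 4 mm back onto the middle, then dwell for over 2 s.

```bash
for i in 1; do python3 -m inch '[-4,-1,0,0,0,0,0, -4,-1,0,0,0,0,0, -4,-1,0,0,0,0,0, -4,-1,0,0,0,0,0, -4,-1,0,0,0,0,0, -4,-1,0,0,0,0,0, -4,-1,0,0,0,0,0, -4,-1,0,0,0,0,0]'; done
python3 - <<'E'
from h import *
a=bot.camera("scene");cv2.imwrite("pics/s3.png",cv2.resize(a[130:300,150:400],None,fx=3,fy=3))
E
python3 -m inch '[0,0,0,0,0,0,0, 0,0,0,0,0,0,0, 0,0,0,0,0,0,0, 0,0,0,0,0,0,0, 0,0,0,0,0,0,0, 0,0,0,0,0,0,0, 0,0,0,0,0,0,0, 0,0,0,0,0,0,0]'; python3 -m inch '[0,0,0,0,0,0,0, 0,0,0,0,0,0,0, 0,0,0,0,0,0,0, 0,0,0,0,0,0,0, 0,0,0,0,0,0,0, 0,0,0,0,0,0,0, 0,0,0,0,0,0,0, 0,0,0,0,0,0,0]';python3 -m inch '[0,0,0,0,0,0,0, 0,0,0,0,0,0,0, 0,0,0,0,0,0,0, 0,0,0,0,0,0,0, 0,0,0,0,0,0,0, 0,0,0,0,0,0,0, 0,0,0,0,0,0,0, 0,0,0,0,0,0,0]'
```

```text
clock: 8.52
eef_pos: [0.4933, 0.1252, 0.0914]
tool_rot: [-0.004, 1.0, 0.0, 0.0]
ft_force: [0.2, -0.5, 0.1]
grip_width: 0.0001
grasp_force: 0.0
clock: 9.23
eef_pos: [0.4933, 0.1252, 0.0913]
tool_rot: [-0.004, 1.0, 0.0, -0.0]
ft_force: [-0.8, -0.4, -0.3]
grip_width: 0.0001
grasp_force: 0.0
clock: 9.9
eef_pos: [0.4933, 0.1252, 0.0913]
tool_rot: [-0.004, 1.0, -0.0, -0.0]
ft_force: [0.3, -0.6, -0.6]
grip_width: 0.0002
grasp_force: 0.0
clock: 10.57
eef_pos: [0.4933, 0.1252, 0.0913]
tool_rot: [-0.004, 1.0, -0.0, -0.0]
ft_force: [-1.1, 0.1, 0.4]
grip_width: 0.0002
grasp_force: 0.0
```

View pics/s3.png

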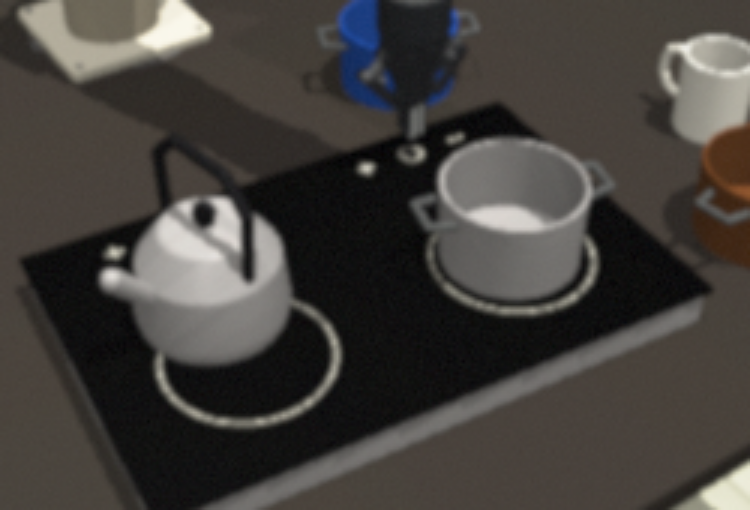

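The fingertips hover over the round key at crop px (413,155). The pot is upright inside its ring at (515,225), and the kettle and mug have not moved. Handing in.

```bash
python3 -m inch '[0,0,10,0,0,0,0, 0,0,30,0,0,0,0, 0,0,50,0,0,0,0, 0,0,70,0,0,0,0, 0,0,80,0,0,0,0, 0,0,80,0,0,0,0]'; python3 -c "
from workcell import bot
print(bot.job_done())"
```

```text
clock: 11.07
eef_pos: [0.4952, 0.1257, 0.1745]
tool_rot: [-0.004, 1.0, 0.001, 0.003]
ft_force: [-0.3, -1.0, -0.1]
grip_width: -0.0
grasp_force: 0.0
the job is handed in; nothing more can be done
None
```

I pushed the steel pot onto the left ring, an estimated 4–8 mm off centre, then held the fingertips about 27 mm above its round key for over 2 s without touching, and handed the job in at about 11 s; no verdict came back.

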